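# Fit the tube carrier on the rotator's keyed shaft

### The arm

A 7-joint arm with a two-finger parallel gripper is mounted at the origin on the work surface. World frame = base frame: x ahead of the robot, y to its left, z up, the work surface at z = 0. Lengths are in mm, angles in rad, forces in N, time in s.
With the tool pointing down it reaches from about 400 to 900 mm from the base axis. Payload 5.5 kg.
Tool frame: the origin (TCP) lies midway between the tips of the shut fingers; the grasp point (between the pads) lies 19 mm behind it (arm.grip_point_offset is the distance from the TCP to the grasp point, in mm); z points along the fingers, x is the direction in which the jaws open and shut, and the axes are right-handed (so a half turn about z gives the same grasp; the last joint's range is limited). The gripper opens to 85 mm and grips with 20 to 120 N. Pads are 22 mm wide; open, the fingers measure 114 mm over their backs; the gripper's body (76 mm by 85 mm) begins 54 mm behind the grasp point. The pads swing forward as they close: fully open they stand 13 mm farther back than shut.
Start: joints at [1.547, 0.501, -0.427, 1.55, 0.221, 1.138, -0.21], TCP at [183.908, -623.44, 231.31] pointing down, gripper open.
Joint ranges: [-2.88, 2.88], [-0.31, 2.03], [-1.54, 1.56], [0.2, 2.42], [-1.41, 4.55], [0.19, 2.02], [-2.57, 2.57]. Speed limits (rad/s): [2.57, 2.57, 3.14, 3.14, 3.14, 3.14, 3.14].

### API

Orientations are given as a unit quaternion [w, x, y, z].
In Python, from bench import status, snapshot, calibration, workorder, arm gives the robot as it stands. The module is installed in compiled form; this text tells all that it offers.
- The arm moves only by the shell command python3 -m creep 'ROWS' [FORCE]. ROWS is text: rows parted by semicolons, each of 7 numbers parted by spaces: the opening, from -1 (shut) to 1 (fully open), then the shift along the tool's x, y, z in units of 0.05 m (1.0 is 0.05 m), then the turn, a rotation vector about the tool's x, y, z in units of 0.1 rad (1.0 is 0.1 rad). A call has 1 to 8 rows; each row shifts and turns the commanded pose from where the row before left it, along the tool's axes as they then stand; what a row does not reach is not made up. A row lasts 1/8 s, in which the tool goes at most 62.5 mm and 10.7 degrees, less where a joint would pass 70% of its speed; a pose out of reach is approached as far as the arm can. A call with a number of a shift or a turn outside -1 to 1 is refused whole. A call with a gripper value outside its range is refused whole. The fingers move at their own pace and stop on an object; FORCE is the grip in N (left out, the last holds). Time passes only in rows, so rows that do not move let the fingers close. It gives the time, the measured TCP pose, the force and the opening at its end, in the units of the state.
- status.sense(): the state, without advancing time (a new reading comes with each control period).
- snapshot(name): name is "scene" or "top"; returns the picture (480x640x3 uint8, red, green, blue); there is no depth.
- calibration(name): a dict with "camera_matrix" (3x3 intrinsics, pixels), "position" and "rotation" of the camera in the world. Camera axes: x right, y up, looking along -z (the intrinsics and any distortion apply to the point x, -y, -z); pixel columns grow to the right and rows downward; lengths in mm; the calibration is good to about 2 mm. A picture is of the moment at which its call begins. calibration takes no time and is no camera call.
- workorder.job_done(): hands the job in, once; it reports no verdict.
The state is a dict: "clock": time; "joint_pos": joint angles; "joint_vel": joint speeds; "joint_torque": joint torques, N m; "tool_pos": TCP position; "tcp_rot": TCP orientation; "wrist_force": force on the tool from outside, world axes, zero at the start; "moment": the same for the moment, N m; "grip_width": finger opening in mm.
Only numpy, scipy, OpenCV 4.12 (cv2) and the standard library are available. Lean on these libraries where they do the work, as an engineer would, in place of code of your own. Each camera call takes 0.05 s, during which the arm holds its last target.

### The job

Fit the tube carrier onto the tube rotator: take it by the bar across its top, turn it so that the slot in its hub lines up with the two keys of the leaning drive shaft, and slide it fully home against the shoulder. With the carrier home, push the black-balled drive lever beside it right over to its far stop, away from the robot, and let go. Leave everything else on the bench where it is.

Things in the scene. Friction and masses are not known exactly. Their poses are not given: they have to be found in the camera images.
- carrier_bar (a point): Grip bar of the loose tube carrier (0.25 to 0.5 kg): 60 mm long (x), 14 mm thick (y), 45 mm tall, upright on a white disc of 130 mm diameter with eight small capped tubes (caps 4 mm above the disc, 43 to 57 mm from the middle). Point: the bar's centre, 69.5 mm above the underside of the hub on which the carrier stands; bar from 47 to 92 mm. z up out of the carrier. A half turn about z fits as well.
- carrier_bore (a point): Middle of the mouth of the keyed bore in the underside of the carrier's aluminium hub (60 x 52 mm, 40 mm tall, under the disc), 69.5 mm straight below carrier_bar; same axes. The bore is 40 mm deep, closed at the top: a round hole of 18 mm diameter with a straight slot through it, 36 mm long along x (parallel to the grip bar) and 11 mm wide.
- shaft_seat (a point): Foot of the rotator's steel drive shaft: centre of the flat round dark shoulder (54 mm diameter) on which the hub must rest; when home, carrier_bore is at shaft_seat. z points out along the shaft, which leans 26 degrees from vertical to the rotator's -x; x runs along the line of the two keys. The shaft starts turned up to 1.2 rad either way; it is stiff (0.2 N m) and stays where it is left.
- shaft_tip (a point): Free end of the same shaft, 36 mm from shaft_seat along its z; same axes. The shaft is 16 mm diameter, its last 10 mm tapering to 7 mm. Two opposite keys at its foot, 32 mm tip to tip (x) and 8 mm thick, rise 16 mm from the shoulder and have narrower noses (28 x 5 mm) up to 20 mm.
- rotator: The fixed tube rotator: white base 210 (x) x 240 (y) mm, 45 mm tall, yawed up to 0.3 rad, with a leaning white motor drum (74 mm diameter) that carries the shaft; the shoulder's centre is at (20, -50, 130) mm in this frame. Origin at the centre of the underside, x away from the robot, y left, z up. The drive lever stands on the base at x = -50, y = +90 mm.
- lever_tip (a point): Centre of the black ball (26 mm diameter) at the end of the drive lever, a 10 mm steel rod of 80 mm from its pivot in a grey block (70 x 50 x 25 mm) on the base; the pivot is at (-50, 90, 67) mm in the rotator's frame, with its axis along the rotator's y. The ball swings in the rotator's x-z plane.
- lever (a joint): Angle of the drive lever, rad: 0 leans 0.5 rad towards the robot's side (rotator -x), 1.0 is its far stop, leaning 0.5 rad away (rotator +x). It starts at 0 to 0.2, moves with about 1 N at the ball and stays where it is left.
- vial: Leave alone: amber glass vial with white cap, 24 mm diameter, 45 mm tall, standing near the carrier; origin at the centre of its underside.
- marker: Leave alone: white marker pen with a black cap, 14 mm thick, 135 mm long, lying near the front of the rotator; origin on the bench under its middle.
- dish: Leave alone: flat round clear covered dish, 94 mm diameter, 17 mm tall; origin at the centre of its underside.
- timer: Leave alone: small white bench timer, 60 x 70 x 16 mm, lying flat; origin at the centre of its underside.
- bottle: Leave alone: white plastic bottle with grey cap, 72 mm diameter, 150 mm tall; origin at the centre of its underside.
- beaker: Leave alone: glass beaker, 70 mm diameter, 85 mm tall; origin at the centre of its underside.

How it is judged (in metres and radians):
On the way, in this order (a step that is already met when the one before it is completed fails the run):
1. the carrier is fully home on the keyed shaft, with the lever not yet over (z of carrier_bore in the frame of shaft_seat below 0.003 m and distance between carrier_bore and shaft_seat below 0.005 m and angle between the z axis of carrier_bore and the z axis of shaft_seat, either way round below 0.07 rad), for 0.2 s.
2. with the carrier home, the drive lever is at its far stop (all of step 1 and value of joint lever above 0.9 rad), for 0.2 s.
At the end, for the whole second after the job is handed in: The carrier sits on the shaft with its hub's underside within 3 mm of the shoulder along the shaft, its bore mouth within 5 mm of the shoulder's centre and its axis within 0.07 rad of the shaft's; the drive lever is past 0.9 rad (its far stop is at 1.0) (all of step 2); the robot touches nothing.
It fails at once if another thing on the bench was pushed more than 40 mm (distance of any of vial, marker, dish, timer, bottle, beaker from where it was at the start of the episode above 0.04 m).
It fails at once if something was knocked over (angle between any of vial, marker, dish, timer, bottle, beaker's own z axis and vertical above 0.6 rad).
It fails at once if the lever was pushed right over before the carrier was home (value of joint lever above 0.9 rad and distance between carrier_bore and shaft_seat above 0.03 m).
It also fails if it takes over 51 s, if anything falls off the work surface, if the arm or the gripper's body presses on something with over 40 N, if the wrist force passes 120 N, or if a joint passes its speed limit or range.

## Working session

There is one attempt and no reset: what is moved stays moved. The work goes in short steps, Python scripts to look and compute and a shell command to move; the robot and the scene stay as the last step left them, time stands still between calls to the robot, and variables do not carry over. Pictures are saved under pics/ and viewed, and the job is handed in when it is done.

```bash
mkdir -p pics; python3 - <<'E'
from bench import status, snapshot, calibration
import cv2
print(status.sense())
for n in("scene","top"):
    cv2.imwrite(f"pics/{n}0.png",snapshot(n)[:,:,::-1]); print(calibration(n))
E
```

```text
{'clock': 0.0, 'joint_pos': array([ 1.5472004 ,  0.50180951, -0.42678862,  1.55145577,  0.22080182,
        1.13831915, -0.2103027 ]), 'joint_vel': array([ 2.79725031e-05,  1.01100843e-03, -5.31647199e-05,  1.80695750e-03,
        9.00807895e-04,  3.57554863e-04, -8.37338448e-04]), 'joint_torque': array([ 6.09782583e-04, -5.69537759e+01, -5.81654996e+00, -2.80939937e+01,
        1.05313654e-02,  1.19437152e-02, -6.55014944e-06]), 'tool_pos': array([ 183.62741604, -622.79369783,  230.28077038]), 'tcp_rot': array([-5.98645182e-04,  8.00914776e-01, -5.98777575e-01, -7.60099573e-04]), 'wrist_force': array([-0.37725927,  0.53403514, -0.47262804]), 'moment': array([0.02287841, 0.05401773, 0.01300291]), 'grip_width': 85.17910236430546}
{'camera_matrix': array([[596.26113593,   0.        , 327.13826443],
       [  0.        , 596.26113593, 248.89817639],
       [  0.        ,   0.        ,   1.        ]]), 'position': array([1573.24838924,  293.52536104,  813.6436446 ]), 'rotation': array([0.52687932, 0.28516646, 0.38422011, 0.70246222])}
{'camera_matrix': array([[447.92374468,   0.        , 317.16355038],
       [  0.        , 447.92374468, 236.14237563],
       [  0.        ,   0.        ,   1.        ]]), 'position': array([ 374.73661841,    4.79831257, 1293.87788937]), 'rotation': array([ 0.71255373,  0.06005731, -0.05018352, -0.69723878])}
```

View pics/scene0.png

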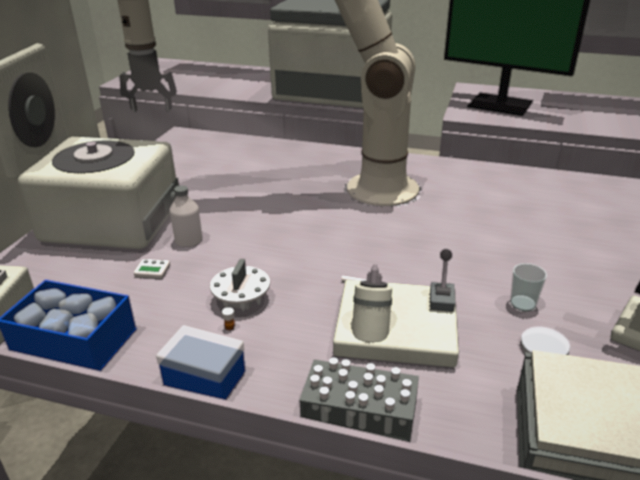

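View pics/top0.png

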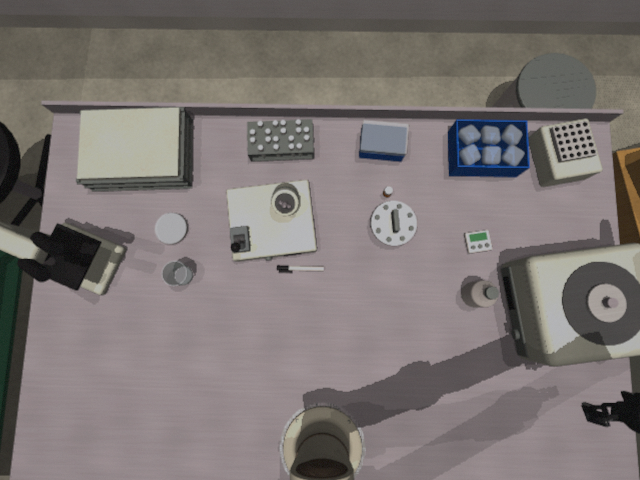

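```bash
cat > h.py <<'E'
import numpy as np, cv2
from scipy.spatial.transform import Rotation as R
from bench import calibration, snapshot, status
def rot(q):
    q=np.asarray(q,float); return R.from_quat([q[1],q[2],q[3],q[0]])
def cam(n):
    c=calibration(n); return np.array(c["camera_matrix"]),np.array(c["position"]),rot(c["rotation"]).as_matrix()
def proj(n,P):
    K,p,M=cam(n); d=(np.atleast_2d(P)-p)@M; d=d*[1,-1,-1]
    u=d@K.T; return u[:,:2]/u[:,2:]
def ray(n,uv):
    K,p,M=cam(n); d=np.linalg.solve(K,[uv[0],uv[1],1.])*[1,-1,-1]; return p,M@d
def onz(n,uv,z):
    p,d=ray(n,uv); return p+d*(z-p[2])/d[2]
def crop(img,x0,y0,x1,y1,s,f):
    cv2.imwrite(f,cv2.resize(img[y0:y1,x0:x1,::-1],None,fx=s,fy=s,interpolation=cv2.INTER_CUBIC))
E
python3 - <<'E'
from h import *
s=cv2.imread("pics/scene0.png")[:,:,::-1];t=cv2.imread("pics/top0.png")[:,:,::-1]
crop(t,220,160,420,280,4,"pics/t1.png")
crop(s,330,240,470,370,5,"pics/s1.png")
crop(s,195,245,295,335,6,"pics/s2.png")
E
```

```text
(no output)
```

View pics/t1.png

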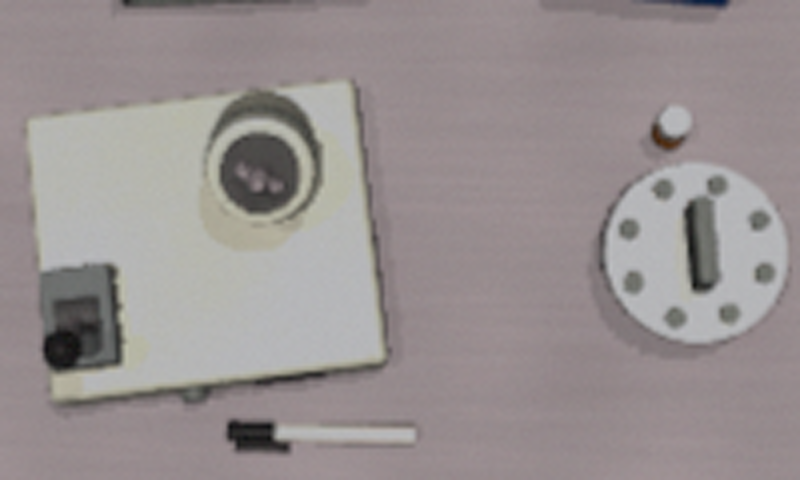

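View pics/s1.png

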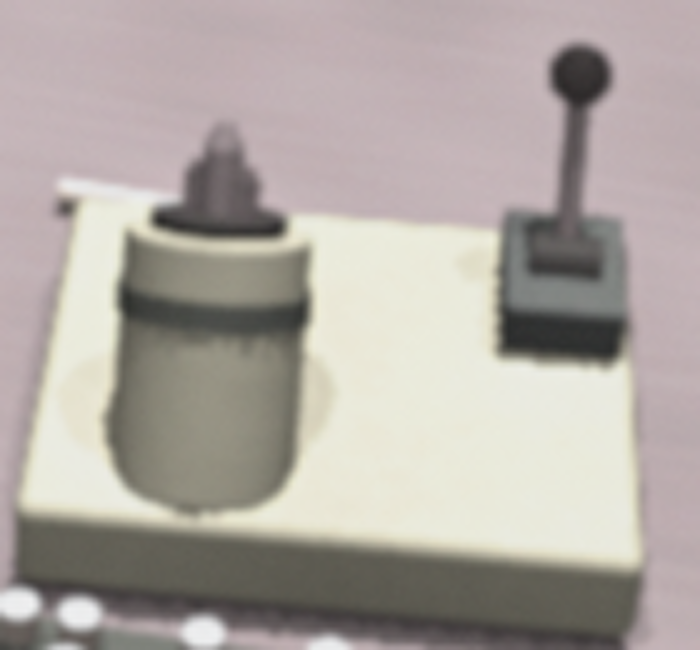

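View pics/s2.png

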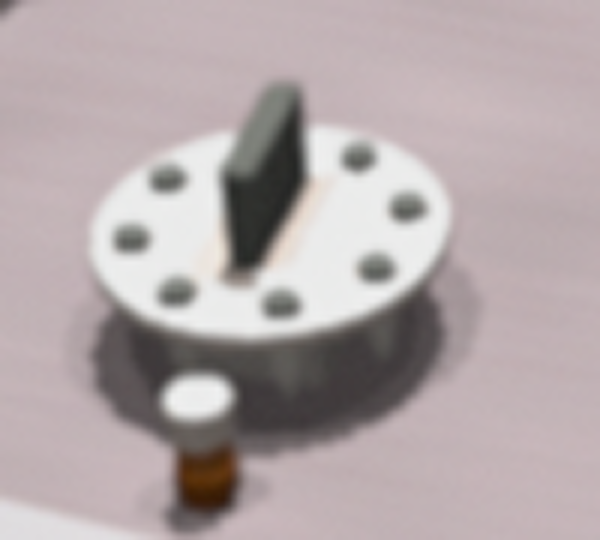

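```bash
cat > fit.py <<'E'
from h import *
from scipy.optimize import least_squares
t=lambda u,v:(u/4+220,v/4+160); s=lambda u,v:(u/5+330,v/5+240); s2=lambda u,v:(u/6+195,v/6+245)
def rz(a): return R.from_euler('z',a).as_matrix()
obs=[("top",t(28,120),(105,120,45)),("top",t(352,80),(105,-120,45)),("top",t(385,362),(-105,-120,45)),("top",t(52,403),(-105,120,45)),
("scene",s(80,202),(-105,-120,45)),("scene",s(20,512),(105,-120,45)),("scene",s(640,562),(105,120,45)),("top",t(260,172),(20,-50,130))]
def f(x):
    return np.concatenate([(proj(n,rz(x[2])@np.array(P)+[x[0],x[1],0])[0]-uv) for n,uv,P in obs])
r=least_squares(f,[450,100,0.1]); print("rotator",r.x); print(np.round(r.fun.reshape(-1,2),2))
x=r.x; Rr=rz(x[2])
sz=Rr@np.array([-np.sin(np.radians(26)),0,np.cos(np.radians(26))]); seat=Rr@[20,-50,130]+[x[0],x[1],0]; tip=seat+36*sz
print("seat",seat,"z",sz,"tip",tip,proj("top",tip),proj("scene",tip))
print("tip top t1",(proj("top",tip)-[220,160])*4,"scene s1",(proj("scene",tip)-[330,240])*5)
# lever
def fl(a):
    P=Rr@[-50+80*np.sin(a[0]),90,67+80*np.cos(a[0])]+[x[0],x[1],0]
    return np.concatenate([proj("top",P)[0]-t(62,348),proj("scene",P)[0]-s(580,75)])
l=least_squares(fl,[-0.4]); print("lever",l.x+0.5,l.fun)
# carrier
caps=[t(*c) for c in[(664,189),(717,184),(760,219),(765,272),(729,313),(676,317),(633,281),(629,228)]]
caps2=[s2(*c) for c in[(358,156),(408,207),(377,268),(281,303),(177,292),(131,238),(168,179)]]
for nm,cc in(("top",caps),("scene",caps2)):
    w=np.array([onz(nm,c,51) for c in cc]); 
    from scipy.optimize import least_squares as L
    g=L(lambda q:np.linalg.norm(w[:,:2]-q[:2],axis=1)-50,w[:,:2].mean(0)); print("carrier",nm,g.x,np.round(g.fun,1), np.degrees(np.arctan2(*(w[:,:2]-g.x).T[::-1])).round(1))
E
python3 fit.py
```

```text
rotator [6.18048829e+02 1.58600931e+02 1.48310580e-01]
[[-1.96 -1.44]
 [-0.23 -1.84]
 [ 0.64 -0.6 ]
 [-0.98 -0.08]
 [-1.29 -3.03]
 [-1.63 -1.92]
 [ 1.41 -0.52]
 [-0.46  0.01]]
seat [645.21764541 112.10517342 130.        ] z [-0.43355877 -0.064777    0.89879405] tip [629.60952985 109.77320159 162.35658567] [[284.18616726 206.05607089]] [[374.92021376 263.36324174]]
tip top t1 [[256.74466903 184.22428357]] scene s1 [[224.6010688  116.81620869]]
lever [0.08893068] [-0.20468814 -0.24718441 -0.35816089 -1.14375608]
carrier top [ 613.30869224 -191.65327442] [-0.6  0.2  0.3 -0.1 -0.5  0.1  0.3  0. ] [  27.8  -16.7  -62.3 -107.  -153.2  162.9  117.    72.5]
carrier scene [ 619.67239438 -187.63138106] [-0.2 -0.2 -0.  -0.7  0.2  0.  -0.7] [ 162.9  116.8   72.2   27.6  -17.3  -62.7 -107.1]
```

```bash
python3 - <<'E'
from h import *
s=cv2.imread("pics/scene0.png")[:,:,::-1];t=cv2.imread("pics/top0.png")[:,:,::-1]
a=cv2.resize(t[188:216,270:302,::-1],(640,560),interpolation=cv2.INTER_LANCZOS4)
b=cv2.resize(s[260:292,355:395,::-1],(640,512),interpolation=cv2.INTER_LANCZOS4)
a=cv2.convertScaleAbs(a,alpha=1.5);b=cv2.convertScaleAbs(b,alpha=1.5)
cv2.imwrite("pics/t2.png",a);cv2.imwrite("pics/s3.png",b)
E
```

```text
(no output)
```

View pics/t2.png

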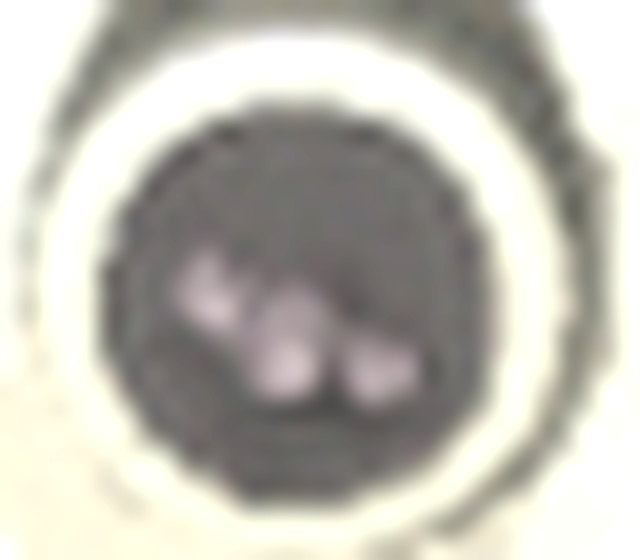

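View pics/s3.png

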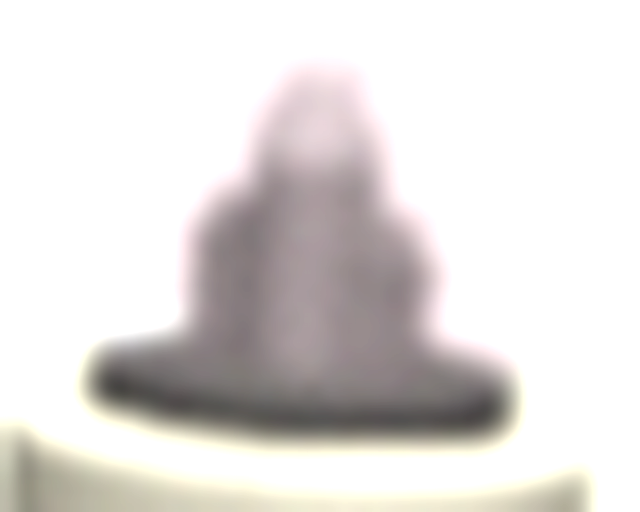

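```bash
cat >> fit.py <<'E'
print("---")
ey=Rr@[0,1,0]; ex=np.cross(ey,sz)
def ip(n,uv,h):
    p,d=ray(n,uv); c=seat+h*sz; return p+d*((c-p)@sz)/(d@sz)-seat
for a,b in(((210,290),(380,365)),((185,285),(415,385))):
    A=ip("top",(270+a[0]/20-.5,188+a[1]/20-.5),19);B=ip("top",(270+b[0]/20-.5,188+b[1]/20-.5),19)
    d=A-B; m=(A+B)/2
    print("key dir ex,ey",d@ex,d@ey,"angle from ex deg",np.degrees(np.arctan2(d@ey,d@ex)),"len",np.linalg.norm(d),"mid",m@ex,m@ey)
for th in np.radians([100,105,110,115,120,125,130,60,70]):
    u=np.cos(th)*ex+np.sin(th)*ey
    v=-np.sin(th)*ex+np.cos(th)*ey
    # silhouette extents in scene at height 16: corners
    pts=np.array([seat+h*sz+a*16*u+b*4*v for h in(0,16) for a in(1,-1) for b in(1,-1)])
    q=(proj("scene",pts)-[355,260]+.5)*16
    qt=(proj("top",np.array([seat+16*sz+a*16*u for a in(1,-1)]))-[270,188]+.5)*20
    print(int(np.degrees(th)),"scene u extents",q[:,0].min().round(),q[:,0].max().round(),"right key top",q[4:,1].round(),qt.round().tolist())
E
python3 fit.py | sed -n '/---/,$p'
```

```text
---
key dir ex,ey 12.802705850239926 20.65595576756996 angle from ex deg 58.20907575656853 len 24.301806224220748 mid 1.9382786032869237 -0.006550730301309195
key dir ex,ey 17.135570602057015 27.98368139595077 angle from ex deg 58.51913326415456 len 32.81332357942672 mid 0.850120150326801 -0.5294052025243158
100 scene u extents 173.0 451.0 right key top [225. 236. 213. 224.] [[182.0, 372.0], [414.0, 301.0]]
105 scene u extents 172.0 452.0 right key top [223. 234. 214. 226.] [[186.0, 382.0], [410.0, 292.0]]
110 scene u extents 172.0 451.0 right key top [221. 232. 216. 228.] [[190.0, 391.0], [406.0, 282.0]]
115 scene u extents 173.0 450.0 right key top [219. 230. 218. 230.] [[196.0, 400.0], [400.0, 273.0]]
119 scene u extents 175.0 448.0 right key top [217. 228. 220. 232.] [[202.0, 409.0], [394.0, 265.0]]
125 scene u extents 178.0 444.0 right key top [215. 226. 222. 234.] [[209.0, 417.0], [387.0, 257.0]]
130 scene u extents 182.0 440.0 right key top [213. 224. 224. 236.] [[216.0, 424.0], [380.0, 249.0]]
59 scene u extents 179.0 445.0 right key top [240. 247. 203. 209.] [[184.0, 291.0], [411.0, 383.0]]
70 scene u extents 174.0 451.0 right key top [237. 245. 204. 212.] [[178.0, 311.0], [417.0, 363.0]]
```

```bash
python3 -m creep '0.2 -.68 -.53 0 0 0 0;0.2 -.68 -.53 0 0 0 0;0.2 -.68 -.53 0 0 0 0;0.2 -.68 -.53 0 0 0 0;0.2 -.68 -.53 0 0 0 0;0.2 -.25 -.81 0 0 0 0;0.2 -.25 -.81 0 0 0 0;0.2 -.25 -.81 0 0 0 0' 40; python3 -m creep '0.2 -.25 -.81 0 0 0 0;0.2 -.25 -.81 0 0 0 0;0.2 -.25 -.81 0 0 0 0;0.2 -.25 -.81 0 0 0 0;0.2 -.25 -.81 0 0 0 0;0.2 0 0 0 0 0 0'
cat > d.py <<'E'
import sys
from h import *
def delta(pos,M=None):
    s=status.sense(); Q=rot(s["tcp_rot"]); d=Q.inv().apply(np.array(pos)-s["tool_pos"])
    print("t",round(s["clock"],2),"pos",s["tool_pos"].round(1),"shift units",(d/50).round(3),"F",s["wrist_force"].round(1),"w",round(s["grip_width"],1))
    if M is not None: print("turn units",((Q.inv()*R.from_matrix(M)).as_rotvec()/0.1).round(3))
def frame(zt,xt):
    zt=np.array(zt,float)/np.linalg.norm(zt); xt=np.array(xt,float); xt-=zt*(xt@zt); xt/=np.linalg.norm(xt)
    return np.column_stack([xt,np.cross(zt,xt),zt])
E
python3 -c "
from d import *
a=np.radians(-84.8)
delta([616,-190,180],frame([0,0,-1],[np.cos(a),np.sin(a),0]))"
```

```text
clock: 1.1
tool_pos: [369.5, -351.7, 231.2]
tcp_rot: [0.0, 0.801, -0.599, -0.0]
wrist_force: [1.0, -0.7, -1.0]
grip_width: 51.1
clock: 1.85
tool_pos: [547.9, -231.3, 231.1]
tcp_rot: [-0.001, 0.803, -0.596, -0.0]
wrist_force: [0.3, -1.0, 0.2]
grip_width: 51.1
t 1.85 pos [ 547.9 -231.3  231.1] shift units [-0.395 -1.539  1.026] F [ 0.3 -1.   0.2] w 51.1
turn units [-0.019  0.023  2.022]
```

```bash
python3 -m creep '0.2 -.13 -.51 .34 0 0 0;0.2 -.13 -.51 .34 0 0 0;0.2 -.13 -.51 .34 0 0 0;.2 0 0 0 0 0 1;.2 0 0 0 0 0 1;.2 0 0 0 0 0 0'
python3 -c "
from d import *
a=np.radians(-84.8)
delta([616,-190,180],frame([0,0,-1],[np.cos(a),np.sin(a),0]))
t=snapshot('top');s=snapshot('scene')
cv2.imwrite('pics/t3f.png',t[:,:,::-1]);cv2.imwrite('pics/s4f.png',s[:,:,::-1])
crop(t,340,160,440,260,6,'pics/t3.png');crop(s,180,190,310,340,4,'pics/s4.png')
p=status.sense()['tool_pos'];print((proj('top',p)-[340,160])*6,(proj('scene',p)-[180,190])*4)
"
```

```text
clock: 2.6
tool_pos: [612.3, -195.9, 179.9]
tcp_rot: [0.001, 0.737, -0.676, -0.0]
wrist_force: [0.0, -0.4, 0.7]
grip_width: 51.7
t 2.6 pos [ 612.3 -195.9  179.9] shift units [-0.112 -0.084 -0.003] F [ 0.  -0.4  0.7] w 51.7
turn units [ 0.013 -0.004 -0.041]
[[383.22289564 320.44136665]] [[210.50605687 155.53403122]]
```

View pics/t3.png

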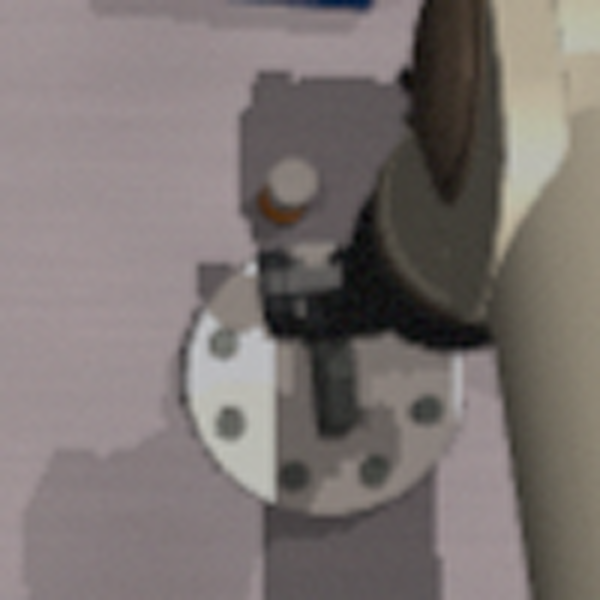

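View pics/s4.png

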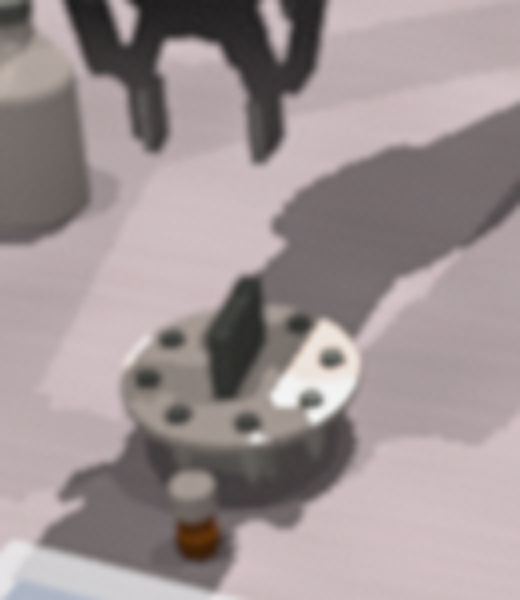

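```bash

python3 -c "
from d import *
a=np.radians(-84.8)
delta([613.5,-190.5,56],frame([0,0,-1],[np.cos(a),np.sin(a),0]))"
```

```text
t 2.7 pos [ 612.6 -195.7  180.2] shift units [-0.104 -0.029  2.483] F [ 0.   0.9 -1.4] w 51.0
turn units [ 0.007 -0.003 -0.028]
```

```bash
python3 -m creep '0.2 -.1 -.03 .62 0 0 0;0.2 0 0 .62 0 0 0;0.2 0 0 .62 0 0 0;.2 0 0 .62 0 0 0;.2 0 0 0 0 0 0;-.3 0 0 0 0 0 0;-.6 0 0 0 0 0 0;-.8 0 0 0 0 0 0' 60; python3 -m creep '-1 0 0 0 0 0 0;-1 0 0 0 0 0 0;-1 0 0 0 0 0 0' 80
python3 -c "
from d import *
a=np.radians(-84.8)
delta([613.5,-190.5,56],frame([0,0,-1],[np.cos(a),np.sin(a),0]))"
```

```text
clock: 3.7
tool_pos: [615.6, -190.0, 58.2]
tcp_rot: [-0.001, 0.737, -0.676, 0.001]
wrist_force: [-0.2, 0.3, 4.6]
grip_width: 13.5
clock: 4.08
tool_pos: [615.7, -190.0, 58.2]
tcp_rot: [-0.001, 0.737, -0.676, 0.001]
wrist_force: [-2.0, 1.7, 7.7]
grip_width: 13.1
t 4.08 pos [ 615.7 -190.    58.2] shift units [0.006 0.044 0.044] F [-2.   1.7  7.7] w 13.1
turn units [-0.027 -0.012 -0.037]
```

```bash
python3 -m creep '-1 0 0 -.3 0 0 0;-1 0 0 -.6 0 0 0;-1 0 0 -.6 0 0 0;-1 0 0 -.6 0 0 0;-1 0 0 -.6 0 0 0;-1 0 0 -.6 0 0 0;-1 0 0 -.6 0 0 0'
sed 's/("scene",s(80,202).*$/("top",t(260,172),(20,-50,130))]/' fit.py > fit2.py; sed -i '/^("scene"/d' fit2.py; head -8 fit2.py|tail -3; python3 fit2.py | head -12
```

```text
clock: 4.95
tool_pos: [613.6, -189.8, 252.6]
tcp_rot: [0.0, 0.737, -0.676, -0.0]
wrist_force: [0.2, -1.1, -2.0]
grip_width: 13.2
("top",t(260,172),(20,-50,130))]
def f(x):
    return np.concatenate([(proj(n,rz(x[2])@np.array(P)+[x[0],x[1],0])[0]-uv) for n,uv,P in obs])
rotator [6.15967690e+02 1.56892480e+02 1.43158549e-01]
[[-1.24 -0.96]
 [ 0.56 -0.95]
 [ 1.07  0.38]
 [-0.63  0.47]
 [ 0.21  0.87]]
seat [642.89659914 110.25736574 130.        ] z [-0.43388674 -0.06254244  0.89879405] tip [627.27667638 108.005838   162.35658567] [[284.83773427 206.95077614]] [[374.29189947 262.57345205]]
tip top t1 [[259.35093709 187.80310454]] scene s1 [[221.45949735 112.86726027]]
lever [0.11782413] [ 0.08969221 -0.44766813 -0.78943887 -1.46557634]
carrier top [ 613.30869224 -191.65327442] [-0.6  0.2  0.3 -0.1 -0.5  0.1  0.3  0. ] [  27.8  -16.7  -62.3 -107.  -153.2  162.9  117.    72.5]
carrier scene [ 619.67239438 -187.63138106] [-0.2 -0.2 -0.  -0.7  0.2  0.  -0.7] [ 162.9  116.8   72.2   27.6  -17.3  -62.7 -107.1]
---
```

```bash
grep -n "obs" fit2.py; python3 fit2.py | grep -A3 -- ---
```

```text
5:obs=[("top",t(28,120),(105,120,45)),("top",t(352,80),(105,-120,45)),("top",t(385,362),(-105,-120,45)),("top",t(52,403),(-105,120,45)),
8:    return np.concatenate([(proj(n,rz(x[2])@np.array(P)+[x[0],x[1],0])[0]-uv) for n,uv,P in obs])
---
key dir ex,ey 12.684232669924416 20.697502983455372 angle from ex deg 58.498417135592774 len 24.275015719354787 mid 4.487878479984423 1.3915766998737749
key dir ex,ey 16.975198027178536 28.038943145414407 angle from ex deg 58.80865658643166 len 32.77712130089687 mid 3.4035788908595093 0.8643115325361088
100 scene u extents 163.0 440.0 right key top [213. 224. 199. 210.] [[195.0, 389.0], [427.0, 319.0]]
```

```bash
cat > tgt.py <<'E'
from d import *
yaw=0.1465
Rr=R.from_euler('z',yaw).as_matrix()
sz=Rr@np.array([-np.sin(np.radians(26)),0,np.cos(np.radians(26))])
ey=Rr@[0,1,0.]; ex=np.cross(ey,sz)
seat=np.array([645.2,112.3,130])
th=np.radians(58.4); u=np.cos(th)*ex+np.sin(th)*ey
M=frame(-sz,np.cross(u,sz))
by=2.0; bz=58.2   # bore in tool frame (0,by,bz)
def tcp(h,s=seat): return s+h*sz-M@np.array([0,by,bz])
E
python3 -c "
from tgt import *
print(M.round(3));print(tcp(66));delta(tcp(66),M)
print(R.from_matrix(M).as_euler('ZYX'))"
```

```text
[[ 0.834 -0.342  0.434]
 [-0.407 -0.911  0.064]
 [ 0.373 -0.23  -0.899]]
[592.02067977 106.17490984 242.08962116]
t 4.95 pos [ 613.6 -189.8  252.6] shift units [-5.934 -0.084  0.211] F [ 0.2 -1.1 -2. ] w 13.2
turn units [  4.23    2.202 -10.593]
[-0.45373189 -0.38264179 -2.89138324]
```

```bash
python3 -m creep '-1 -.74 0 -.12 0 0 0;-1 -.74 0 -.12 0 0 0;-1 -.74 0 -.12 0 0 0;-1 -.74 0 -.12 0 0 0;-1 -.74 0 -.12 0 0 0;-1 -.74 0 -.12 0 0 0;-1 -.74 0 -.12 0 0 0;-1 -.74 0 -.12 0 0 0'
python3 -m creep '-1 0 0 0 .39 .2 -.96;-1 0 0 0 .39 .2 -.96;-1 0 0 0 .39 .2 -.96;-1 0 0 0 .39 .2 -.96;-1 0 0 0 .39 .2 -.96;-1 0 0 0 .39 .2 -.96;-1 0 0 0 .39 .2 -.96;-1 0 0 0 .39 .2 -.96'
python3 -m creep '-1 0 0 0 .39 .2 -.96;-1 0 0 0 .39 .2 -.96;-1 0 0 0 .39 .2 -.96;-1 0 0 0 0 0 0'
python3 -c "
from tgt import *
delta(tcp(66),M)
print(status.sense()['joint_pos'].round(2))"
```

```text
clock: 5.95
tool_pos: [587.8, 106.0, 299.9]
tcp_rot: [0.0, 0.737, -0.676, 0.0]
wrist_force: [0.5, -0.0, -3.0]
grip_width: 13.1
clock: 6.95
tool_pos: [587.6, 105.0, 299.3]
tcp_rot: [-0.059, 0.925, -0.34, 0.16]
wrist_force: [0.3, -0.4, -3.2]
grip_width: 12.8
clock: 7.45
tool_pos: [587.1, 103.8, 298.7]
tcp_rot: [-0.078, 0.954, -0.198, 0.213]
wrist_force: [0.1, -0.9, -2.7]
grip_width: 12.7
t 7.45 pos [587.1 103.8 298.7] shift units [-0.362  0.187  1.062] F [ 0.1 -0.9 -2.7] w 12.7
turn units [-0.014 -0.031 -0.049]
[ 0.64  0.12 -0.93  2.01  0.26  0.62 -0.86]
```

```bash
python3 -m creep '-1 -.18 .09 .5 0 0 0;-1 -.18 .09 .5 0 0 0;-1 0 0 0 0 0 0;-1 0 0 0 0 0 0'
python3 -c "
from tgt import *
delta(tcp(66),M)
t=snapshot('top');s=snapshot('scene')
cv2.imwrite('pics/t5f.png',t[:,:,::-1]);cv2.imwrite('pics/s5f.png',s[:,:,::-1])
crop(t,220,150,350,270,6,'pics/t5.png');crop(s,320,180,450,300,6,'pics/s5.png')
"
```

```text
clock: 7.95
tool_pos: [593.1, 108.3, 246.7]
tcp_rot: [-0.08, 0.953, -0.197, 0.214]
wrist_force: [-0.2, 0.0, -2.9]
grip_width: 13.4
t 7.95 pos [593.1 108.3 246.7] shift units [-0.035  0.067  0.071] F [-0.2  0.  -2.9] w 13.4
turn units [-0.055 -0.044 -0.039]
```

View pics/t5.png

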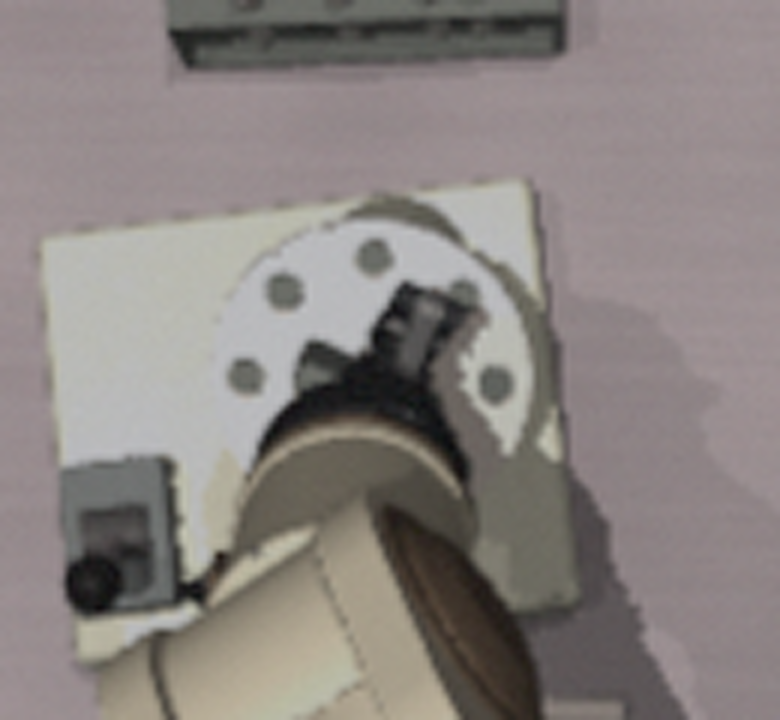

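View pics/s5.png

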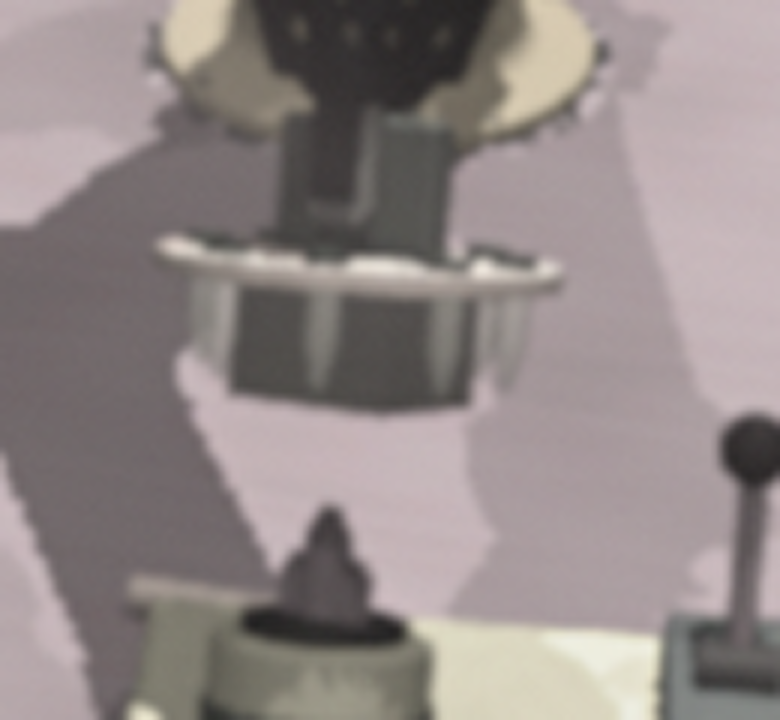

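```bash
cat > chk.py <<'E'
from tgt import *
def car():
    s=status.sense(); Q=rot(s["tcp_rot"]).as_matrix()
    o=s["tool_pos"]+Q@[0,by,bz]; z=-Q[:,2]; x=-Q[:,1]; y=np.cross(z,x)
    return o,x,y,z
if __name__=="__main__":
    o,x,y,z=car()
    d=o-seat; print("bore rel seat: ex %.1f ey %.1f h %.1f tilt %.3f"%(d@ex,d@ey,d@sz,np.arccos(z@sz)))
    a=np.linspace(0,2*np.pi,73)
    rim=lambda h:o+h*z+65*(np.outer(np.cos(a),x)+np.outer(np.sin(a),y))
    S=lambda P:(proj("scene",P)-[320,180]+.5)*6
    T=lambda P:(proj("top",P)-[220,150]+.5)*6
    r=np.vstack([S(rim(40)),S(rim(47))]); print("scene disc u",r[:,0].min(),r[:,0].max())
    hub=np.array([o+h*z+i*30*x+j*26*y for h in(0,) for i in(1,-1) for j in(1,-1)]); print("hub bottom",S(hub).round().tolist())
    bt=np.array([o+92*z+i*30*x+j*7*y for i in(1,-1) for j in(1,-1)]); print("bar top",S(bt).round().tolist())
    print("tip,seat scene",S(np.array([seat+36*sz,seat])).round().tolist())
    c=np.array([o+51*z+50*(np.cos(t)*x+np.sin(t)*y) for t in np.radians(22.5+45*np.arange(8))]); print("caps top",T(c).round().tolist())
    print("tip,seat top",T(np.array([seat+36*sz,seat])).round().tolist())
E
python3 chk.py
```

```text
bore rel seat: ex 4.2 ey 1.6 h 69.9 tilt 0.008
scene disc u 150.18498311688404 559.3614392971264
hub bottom [[468.0, 408.0], [377.0, 416.0], [314.0, 387.0], [222.0, 395.0]]
bar top [[456.0, 121.0], [431.0, 120.0], [299.0, 109.0], [274.0, 108.0]]
tip,seat scene [[333.0, 503.0], [326.0, 613.0]]
caps top [[251.0, 374.0], [287.0, 460.0], [374.0, 498.0], [462.0, 466.0], [501.0, 383.0], [468.0, 295.0], [380.0, 256.0], [289.0, 289.0]]
tip,seat top [[388.0, 339.0], [390.0, 321.0]]
```

```bash
sed -i 's/^th=/seat=seat+1.7*ex-2.6*ey\nth=/' tgt.py
python3 -c "
from tgt import *
delta(tcp(40),M)"
```

```text
t 8.05 pos [593.4 107.9 247.2] shift units [0.005 0.095 0.598] F [ 0.  -0.3 -2.2] w 13.0
turn units [-0.056 -0.059 -0.039]
```

```bash
python3 -m creep '-1 0 .05 .2 -.05 -.06 -.04;-1 0 .05 .2 0 0 0;-1 0 0 0 0 0 0;-1 0 0 0 0 0 0'
python3 -c "
from tgt import *
delta(tcp(40),M)
t=snapshot('top');s=snapshot('scene')
crop(t,220,150,350,270,6,'pics/t6.png');crop(s,320,180,450,300,6,'pics/s6.png')
";python3 chk.py
```

```text
clock: 8.55
tool_pos: [599.4, 104.5, 226.3]
tcp_rot: [-0.077, 0.955, -0.196, 0.21]
wrist_force: [1.1, 0.8, -2.0]
grip_width: 13.0
t 8.55 pos [599.4 104.5 226.3] shift units [ 0.038 -0.026  0.173] F [ 1.1  0.8 -2. ] w 13.0
turn units [0.002 0.027 0.004]
bore rel seat: ex -2.0 ey -0.0 h 49.0 tilt 0.002
scene disc u 134.4248767177569 540.8921038871775
hub bottom [[450.0, 469.0], [360.0, 481.0], [298.0, 446.0], [205.0, 457.0]]
bar top [[438.0, 186.0], [414.0, 186.0], [283.0, 171.0], [258.0, 171.0]]
tip,seat scene [[325.0, 503.0], [318.0, 613.0]]
caps top [[267.0, 371.0], [302.0, 455.0], [387.0, 492.0], [474.0, 460.0], [512.0, 378.0], [479.0, 292.0], [392.0, 254.0], [304.0, 287.0]]
tip,seat top [[393.0, 335.0], [395.0, 317.0]]
```

View pics/t6.png

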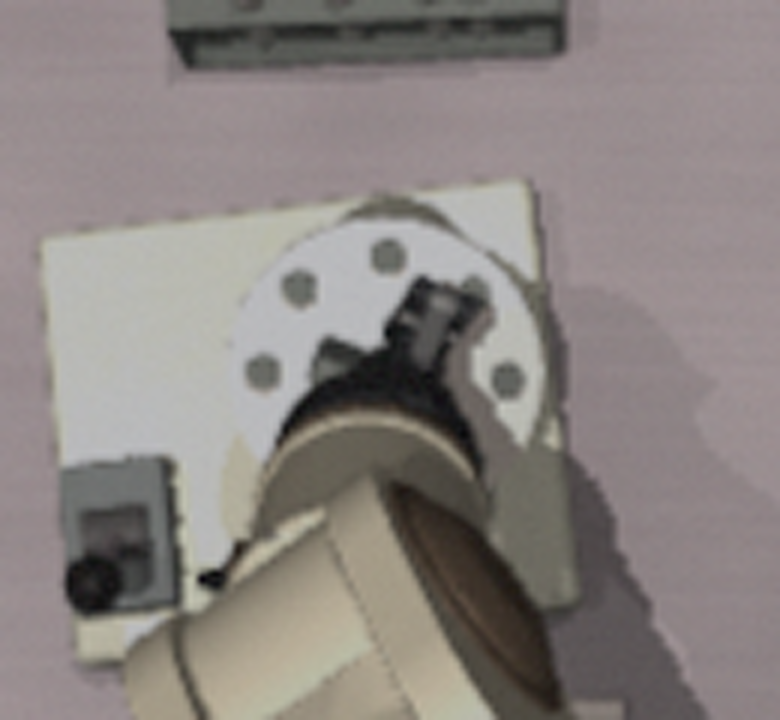

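View pics/s6.png

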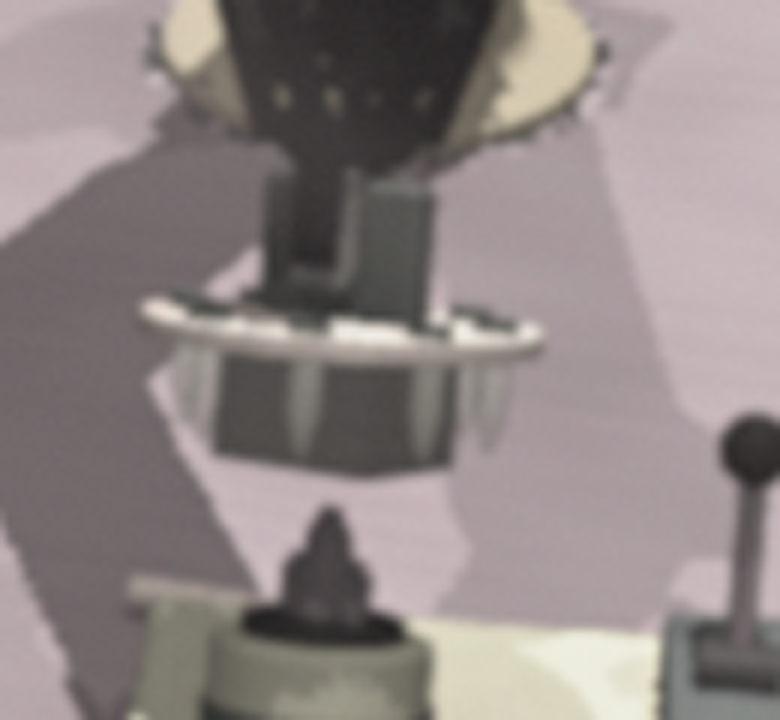

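```bash
python3 -m creep '-1 .04 -.03 .1 0 0 0;-1 0 0 .12 0 0 0;-1 0 0 .1 0 0 0;-1 0 0 .08 0 0 0;-1 0 0 0 0 0 0'; python3 chk.py|head -1; python3 -c "
from tgt import *
delta(tcp(0),M)"
```

```text
clock: 9.28
tool_pos: [610.1, 106.3, 209.1]
tcp_rot: [-0.077, 0.955, -0.196, 0.21]
wrist_force: [0.4, 0.8, -3.4]
grip_width: 13.0
bore rel seat: ex -0.2 ey 0.1 h 28.4 tilt 0.003
t 9.28 pos [610.1 106.3 209.1] shift units [ 0.003 -0.     0.569] F [ 0.4  0.8 -3.4] w 13.0
turn units [0.005 0.029 0.005]
```

```bash
for i in 1; do :; done; python3 -m creep '-1 0 0 .08 0 0 0;-1 0 0 .08 0 0 0;-1 0 0 0 0 0 0'; python3 chk.py|head -1; python3 -m creep '-1 0 0 .06 0 0 0;-1 0 0 .06 0 0 0;-1 0 0 0 0 0 0';python3 chk.py|head -1
```

```text
clock: 9.65
tool_pos: [613.7, 106.6, 202.0]
tcp_rot: [-0.077, 0.955, -0.196, 0.21]
wrist_force: [0.3, -1.2, -2.3]
grip_width: 12.7
bore rel seat: ex -0.1 ey -0.1 h 20.5 tilt 0.003
clock: 10.02
tool_pos: [616.3, 107.0, 196.7]
tcp_rot: [-0.077, 0.955, -0.196, 0.21]
wrist_force: [-0.8, 0.6, -2.8]
grip_width: 13.2
bore rel seat: ex -0.1 ey -0.0 h 14.6 tilt 0.003
```

```bash
python3 -m creep '-1 0 0 .06 0 0 0;-1 0 0 .06 0 0 0;-1 0 0 0 0 0 0'; python3 chk.py|head -1;  python3 -m creep '-1 0 0 .05 0 0 0;-1 0 0 .05 0 0 0;-1 0 0 0 0 0 0'; python3 chk.py|head -1;
```

```text
clock: 10.4
tool_pos: [618.8, 107.5, 191.1]
tcp_rot: [-0.077, 0.955, -0.196, 0.21]
wrist_force: [-1.5, 1.6, -4.8]
grip_width: 12.9
bore rel seat: ex -0.2 ey 0.1 h 8.5 tilt 0.003
clock: 10.78
tool_pos: [620.9, 107.9, 186.7]
tcp_rot: [-0.077, 0.955, -0.196, 0.21]
wrist_force: [-1.3, 0.5, -3.7]
grip_width: 12.9
bore rel seat: ex -0.2 ey 0.1 h 3.6 tilt 0.003
```

```bash
python3 -m creep '-1 0 0 .05 0 0 0;-1 0 0 0 0 0 0'; python3 chk.py|head -1;  python3 -m creep '-1 0 0 .04 0 0 0;-1 0 0 0 0 0 0'; python3 chk.py|head -1; python3 -m creep '-1 0 0 .04 0 0 0;-1 0 0 0 0 0 0'; python3 chk.py|head -1
```

```text
clock: 11.02
tool_pos: [622.0, 108.1, 184.5]
tcp_rot: [-0.077, 0.955, -0.196, 0.21]
wrist_force: [-1.6, 1.6, -4.1]
grip_width: 13.4
bore rel seat: ex -0.1 ey 0.2 h 1.1 tilt 0.003
clock: 11.28
tool_pos: [622.9, 108.2, 182.8]
tcp_rot: [-0.077, 0.955, -0.196, 0.21]
wrist_force: [-2.4, 2.4, -4.3]
grip_width: 12.9
bore rel seat: ex -0.1 ey 0.2 h -0.8 tilt 0.003
clock: 11.52
tool_pos: [622.9, 108.4, 182.6]
tcp_rot: [-0.076, 0.955, -0.195, 0.211]
wrist_force: [-21.5, -1.4, 18.5]
grip_width: 13.1
bore rel seat: ex -0.1 ey 0.2 h -1.0 tilt 0.003
```

```bash
python3 -c "
from tgt import *
s=snapshot('scene');t=snapshot('top')
crop(s,320,180,450,300,6,'pics/s7.png');crop(t,220,150,350,270,6,'pics/t7.png')
"
```

```text
(no output)
```

View pics/s7.png

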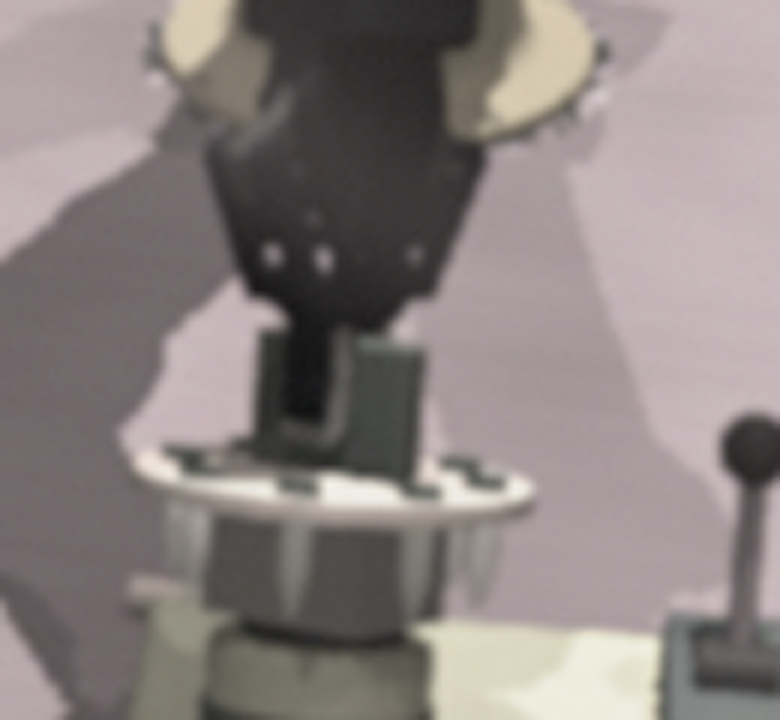

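```bash
python3 -m creep '-1 0 0 .03 0 0 0;-1 0 0 0 0 0 0'; python3 chk.py
```

```text
clock: 11.88
tool_pos: [623.0, 108.4, 182.6]
tcp_rot: [-0.075, 0.955, -0.195, 0.211]
wrist_force: [-37.1, -3.6, 36.1]
grip_width: 12.5
bore rel seat: ex -0.1 ey 0.1 h -1.1 tilt 0.004
scene disc u 125.5314122826187 530.4066413784255
hub bottom [[439.0, 623.0], [350.0, 640.0], [288.0, 594.0], [196.0, 610.0]]
bar top [[428.0, 344.0], [404.0, 346.0], [274.0, 323.0], [249.0, 325.0]]
tip,seat scene [[325.0, 503.0], [318.0, 613.0]]
caps top [[274.0, 339.0], [307.0, 420.0], [389.0, 455.0], [472.0, 425.0], [509.0, 346.0], [477.0, 263.0], [394.0, 226.0], [309.0, 258.0]]
tip,seat top [[393.0, 335.0], [395.0, 317.0]]
```

```bash
python3 -m creep '-1 0 0 -.05 0 0 0;-1 0 0 0 0 0 0;-.6 0 0 0 0 0 0;-.3 0 0 0 0 0 0;-.2 0 0 0 0 0 0;-.2 0 0 0 0 0 0'; python3 chk.py|head -1; python3 -c "
from tgt import *
s=snapshot('scene');t=snapshot('top')
crop(s,320,180,450,300,6,'pics/s8.png');crop(t,220,150,350,270,6,'pics/t8.png')
"
```

```text
clock: 12.62
tool_pos: [624.2, 107.9, 182.5]
tcp_rot: [-0.077, 0.955, -0.196, 0.211]
wrist_force: [-0.3, 0.0, 0.8]
grip_width: 34.3
bore rel seat: ex 1.0 ey -0.4 h -1.6 tilt 0.001
```

View pics/s8.png

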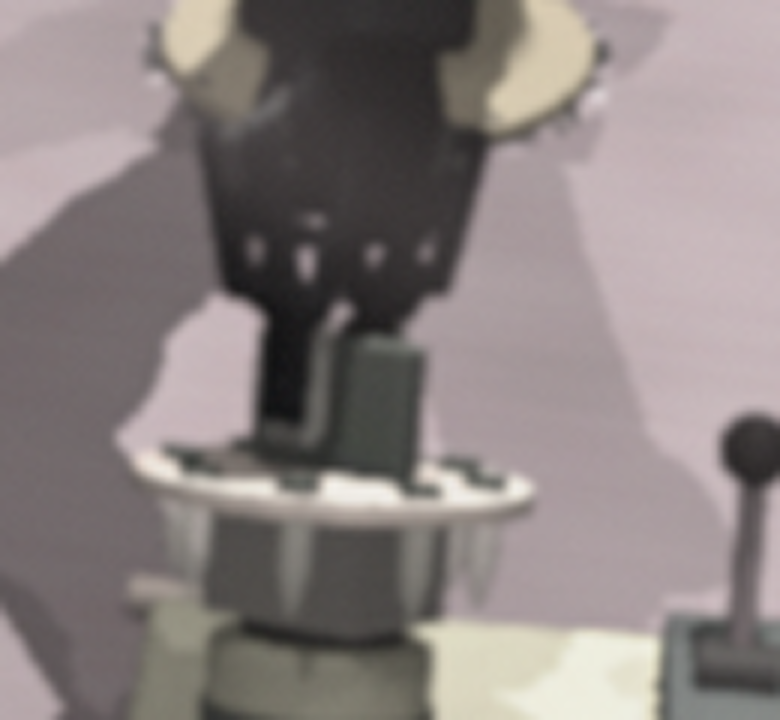

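View pics/t8.png

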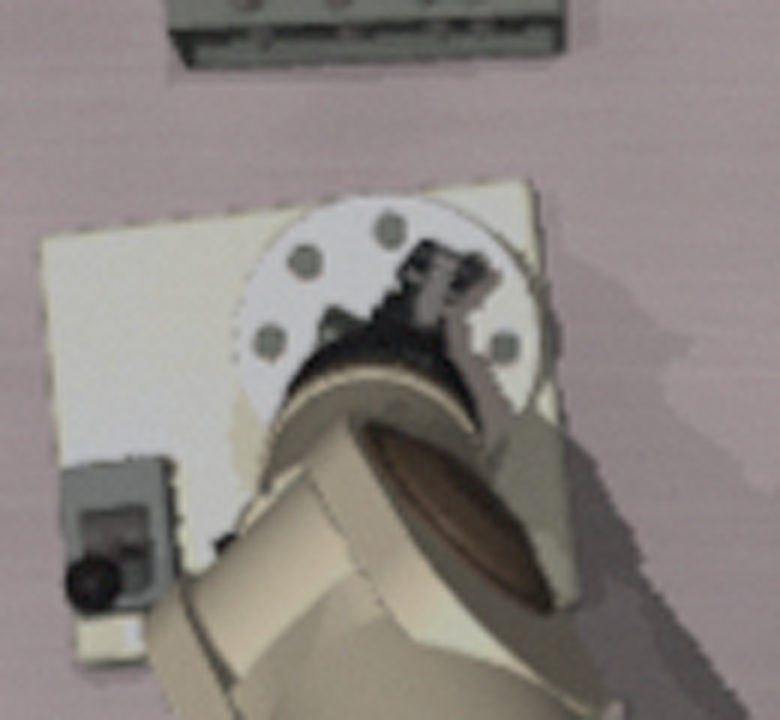

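```bash
python3 -m creep '-.2 0 0 -.2 0 0 0;-.2 0 0 -.6 0 0 0;-.2 0 0 -.8 0 0 0;-.2 0 0 -.8 0 0 0;-.6 0 0 -.4 0 0 0;-1 0 0 0 0 0 0'; python3 -c "
from tgt import *
s=snapshot('scene');t=snapshot('top')
cv2.imwrite('pics/s9f.png',s[:,:,::-1])
crop(s,320,180,450,300,6,'pics/s9.png');crop(t,220,150,350,270,6,'pics/t9.png')
"
```

```text
clock: 13.48
tool_pos: [563.6, 98.9, 310.0]
tcp_rot: [-0.076, 0.954, -0.196, 0.212]
wrist_force: [-0.1, -1.4, -0.5]
grip_width: 0.7
```

View pics/s9.png

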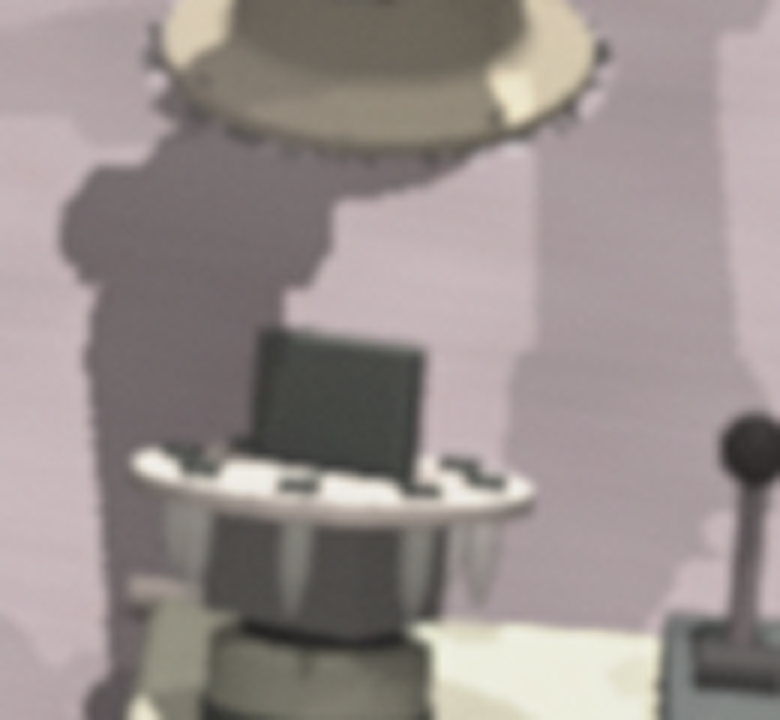

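View pics/t9.png

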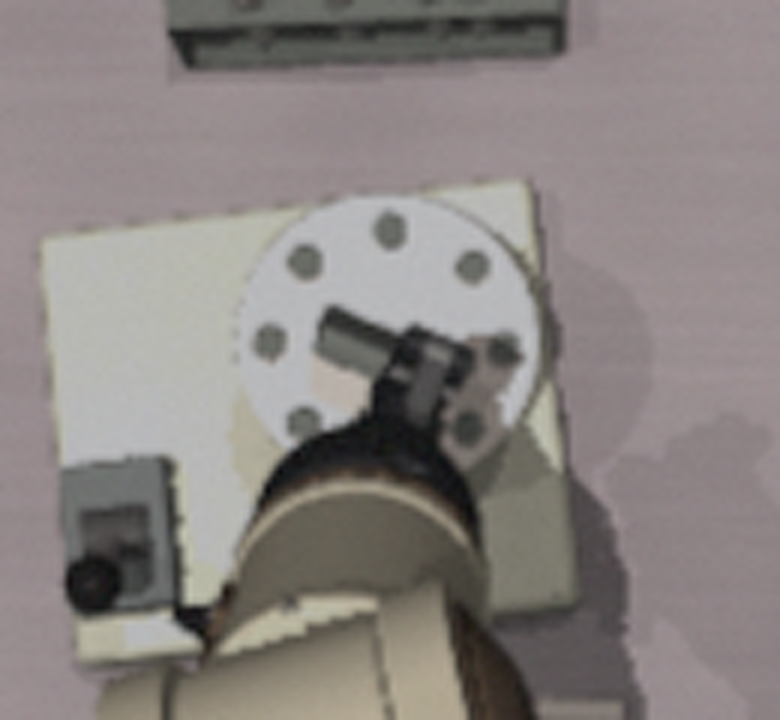

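```bash
cat > lev.py <<'E'
from tgt import *
O=np.array([618.,157.5,0])
ML=frame([0,0,-1],Rr@[1.,0,0])
P=lambda x,z,y=90:Rr@[x,y,z]+O
E
python3 -c "
from lev import *
print(P(-121,130),P(-34,130)); delta(P(-130,240),ML)
t=status.sense()['tool_pos'];b=P(-50-80*np.sin(.4),67+80*np.cos(.4));print('ball',b,(proj('top',b)-[220,150]+.5)*6,(proj('scene',b)-[320,180]+.5)*6)"
```

```text
[485.15825816 228.87276529 130.        ] [571.22631887 241.572723   130.        ]
t 13.57 pos [562.9  98.5 307.8] shift units [-3.001 -1.45   0.635] F [-0.3  0.2 -0.7] w -0.3
turn units [-1.241 -4.403 -5.42 ]
ball [524.57795688 234.68942367 140.68487952] [[ 96.58646317 581.40313906]] [[754.24833326 446.30622753]]
```

```bash
python3 -m creep '-1 -.5 -.24 .1 0 0 0;-1 -.5 -.24 .1 0 0 0;-1 -.5 -.24 .1 0 0 0;-1 -.5 -.24 .1 0 0 0;-1 -.5 -.24 .1 0 0 0;-1 -.5 -.25 .1 0 0 0;-1 0 0 0 0 0 0'; python3 -m creep '-1 0 0 0 -.16 -.55 -.68;-1 0 0 0 -.16 -.55 -.68;-1 0 0 0 -.16 -.55 -.68;-1 0 0 0 -.16 -.55 -.68;-1 0 0 0 -.16 -.55 -.68;-1 0 0 0 -.16 -.55 -.68;-1 0 0 0 -.16 -.55 -.68;-1 0 0 0 -.16 -.55 -.68'
python3 -c "
from lev import *
delta(P(-130,130),ML)"
```

```text
clock: 14.45
tool_pos: [473.3, 230.1, 240.1]
tcp_rot: [-0.077, 0.956, -0.193, 0.208]
wrist_force: [0.1, 0.6, -0.3]
grip_width: -0.2
clock: 15.45
tool_pos: [476.1, 226.9, 241.1]
tcp_rot: [0.002, 0.997, 0.075, -0.002]
wrist_force: [-1.0, -0.2, 0.4]
grip_width: -0.0
t 15.45 pos [476.1 226.9 241.1] shift units [ 0.014 -0.019  2.222] F [-1.  -0.2  0.4] w -0.0
turn units [0.028 0.043 0.028]
```

```bash
python3 -m creep '-1 0 0 .5 0 0 0;-1 0 0 .6 0 0 0;-1 0 0 .6 0 0 0;-1 0 0 .5 0 0 0;-1 0 0 0 0 0 0'; python3 -c "
from lev import *
delta(P(-130,130),ML)
s=snapshot('scene');t=snapshot('top')
crop(s,340,180,470,300,6,'pics/s10.png')
"
```

```text
clock: 16.08
tool_pos: [474.4, 226.1, 129.6]
tcp_rot: [0.002, 0.997, 0.074, -0.003]
wrist_force: [-1.0, -0.6, 0.8]
grip_width: -0.1
t 16.07 pos [474.4 226.1 129.6] shift units [ 0.041 -0.023 -0.008] F [-1.  -0.6  0.8] w -0.1
turn units [0.036 0.058 0.014]
```

View pics/s10.png

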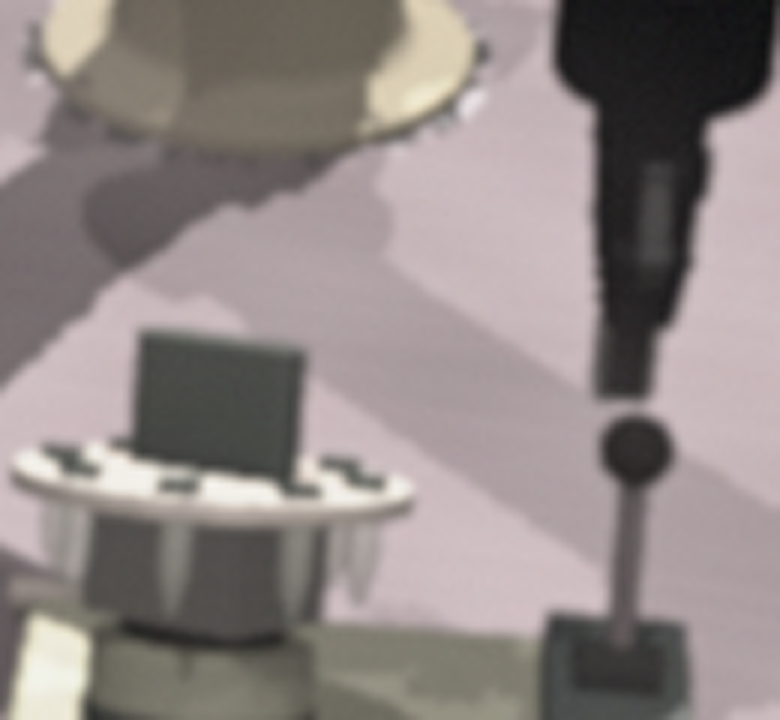

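```bash
python3 -m creep '-1 .25 -.04 0 0 0 0;-1 .2 0 0 0 0 0;-1 .2 0 0 0 0 0;-1 .2 0 0 0 0 0;-1 .2 0 0 0 0 0;-1 .2 0 0 0 0 0;-1 .2 0 0 0 0 0;-1 .2 0 0 0 0 0'; python3 -m creep '-1 .1 0 0 0 0 0;-1 .06 0 0 0 0 0;-1 0 0 0 0 0 0'; python3 -c "
from lev import *
delta(P(-33,130),ML)
s=snapshot('scene');t=snapshot('top')
crop(s,340,180,470,300,6,'pics/s11.png')
"
```

```text
clock: 17.18
tool_pos: [557.3, 241.8, 131.7]
tcp_rot: [0.002, 0.997, 0.074, -0.0]
wrist_force: [-1.6, -0.8, 0.1]
grip_width: -0.0
clock: 17.55
tool_pos: [564.9, 243.2, 132.0]
tcp_rot: [0.001, 0.997, 0.074, -0.0]
wrist_force: [0.4, 0.6, 0.3]
grip_width: 0.1
t 17.55 pos [564.9 243.2 132. ] shift units [0.141 0.05  0.04 ] F [0.4 0.6 0.3] w 0.1
turn units [0.03  0.003 0.019]
```

View pics/s11.png

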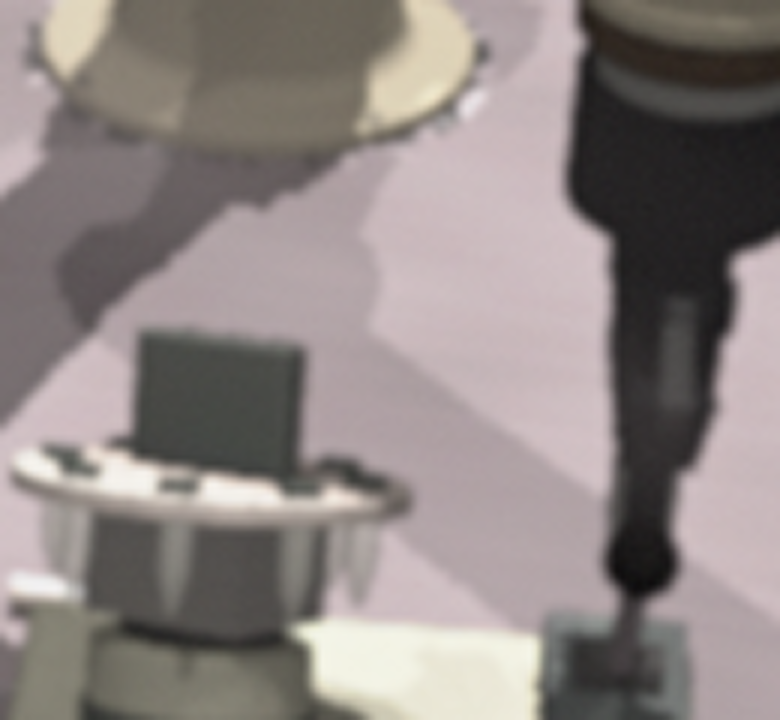

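```bash
python3 -m creep '-1 .08 0 0 0 0 0;-1 .06 0 0 0 0 0;-1 0 0 0 0 0 0';python3 -m creep '-1 .06 0 0 0 0 0;-1 0 0 0 0 0 0'; python3 -m creep '-1 .06 0 0 0 0 0;-1 0 0 0 0 0 0'
```

```text
clock: 18.02
tool_pos: [571.4, 244.0, 131.9]
tcp_rot: [0.002, 0.997, 0.074, -0.001]
wrist_force: [-2.0, -0.8, 1.6]
grip_width: 0.1
clock: 18.27
tool_pos: [571.8, 244.1, 131.6]
tcp_rot: [0.003, 0.997, 0.075, -0.003]
wrist_force: [-9.1, -2.7, 5.9]
grip_width: 0.1
clock: 18.52
tool_pos: [572.2, 244.2, 131.5]
tcp_rot: [0.004, 0.997, 0.075, -0.005]
wrist_force: [-16.6, -4.5, 11.7]
grip_width: -0.3
```

At the far stop (force rises with no travel). Back off and check.

```bash
python3 -m creep '-1 -.3 0 0 0 0 0;-1 -.6 0 0 0 0 0;-1 -.7 0 0 0 0 0;-1 -.6 0 -.4 0 0 0;-1 0 0 -.8 0 0 0;-1 0 0 -.8 0 0 0;-1 0 0 0 0 0 0'; python3 -c "
from lev import *
s=snapshot('scene');t=snapshot('top')
cv2.imwrite('pics/s12f.png',s[:,:,::-1]);cv2.imwrite('pics/t12f.png',t[:,:,::-1])
crop(s,340,180,470,300,6,'pics/s12.png')
for a in(.8,.9,1.):
  b=P(-50+80*np.sin(a-.5),67+80*np.cos(a-.5));print(a,(proj('scene',b)-[340,180]+.5)*6,proj('top',b))
print(status.sense()['wrist_force'])
"
```

```text
clock: 19.4
tool_pos: [471.0, 230.5, 235.3]
tcp_rot: [0.001, 0.997, 0.074, 0.003]
wrist_force: [0.5, -0.3, -1.7]
grip_width: -0.1
0.8 [[639.37736257 530.02689585]] [[233.40425454 225.65835125]]
0.9 [[639.12266997 549.84695712]] [[233.33998479 223.05057426]]
1.0 [[638.60627772 571.12529022]] [[233.34238624 220.62821982]]
[-0.40651378  0.69190043 -1.02950194]
```

View pics/s12.png

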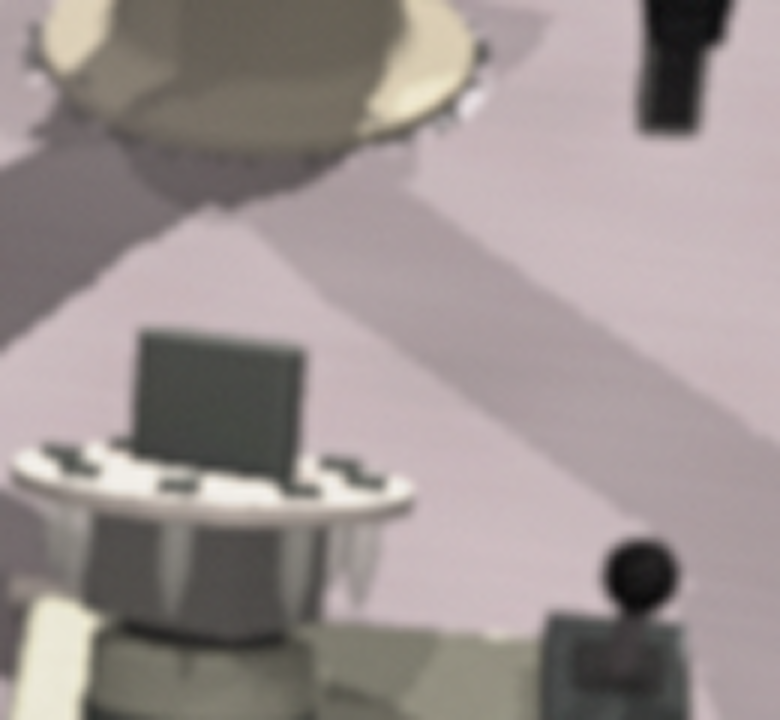

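View pics/t12f.png

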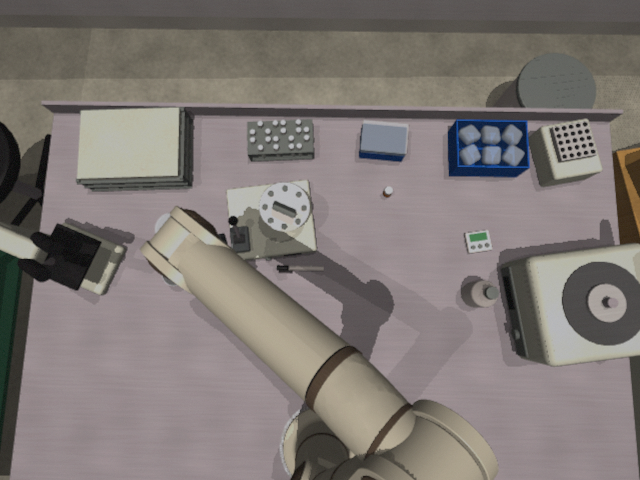

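```bash
python3 -c "
from lev import *
t=cv2.imread('pics/t12f.png')[:,:,::-1];s=cv2.imread('pics/s12f.png')[:,:,::-1]
crop(t,250,170,320,250,8,'pics/t13.png')
s0=cv2.imread('pics/scene0.png')[:,:,::-1]
a=np.hstack([s0[255:300,350:400],s[255:300,350:400]])
cv2.imwrite('pics/cmp.png',cv2.resize(a[:,:,::-1],None,fx=8,fy=8,interpolation=cv2.INTER_CUBIC))
"
```

```text
(no output)
```

View pics/cmp.png

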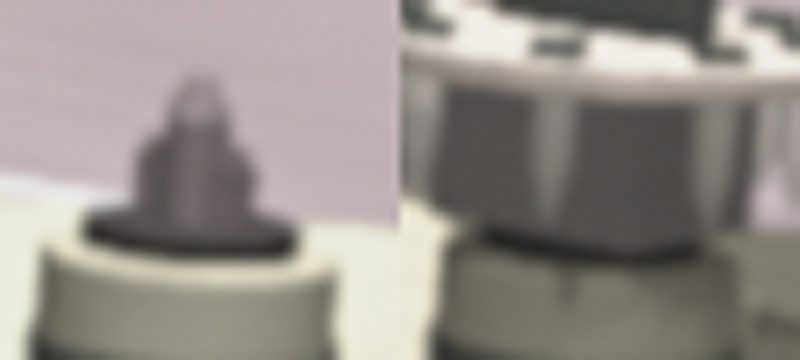

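View pics/t13.png

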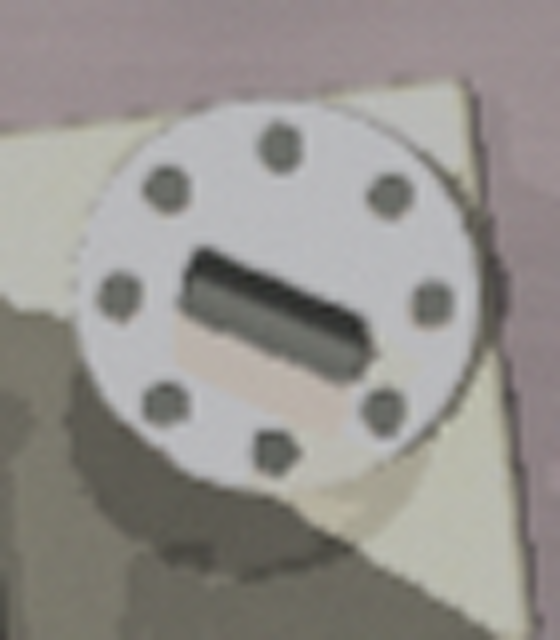

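```bash
python3 -c "
from bench import workorder
print(workorder.job_done())"
```

```text
the job is handed in; nothing more can be done
None
```

I put the carrier on the drive shaft and pushed the lever over to its far stop. The job was handed in at about 19.5 s; the hand-in gives no verdict.

- **Carrier:** I took it by the bar, turned it to the keys and slid it down along the leaning shaft. There was almost no resistance until it stopped hard at the seat, where I pressed with about 50 N along the shaft. After release, the pictures show the hub resting on the shoulder and the carrier not moving.
- **Lever:** The push force rose to about 17 N with no further travel. The ball then sat within about 1 px of where it should be for a lever angle of 1.0.
- **Robot:** It had let go and was standing clear, with the wrist force about 0.
- **Other things on the bench:** The vial, marker, timer and bottle look unmoved in the last top picture. The arm hid the beaker and dish there, so I did not check those two at the end.
- **Disagreement:** The two cameras' positions differed by up to about 6 mm. I lined the carrier up by comparing it with the shaft within each picture. The shoulder's height showed a leftover of about 1–3 mm in the scene picture, so the evidence that it is fully home is the hard stop and how it looks, not a precise measurement.

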